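Set the depth turret of a ski-binding drill stand

ROBOT

A 6-joint arm with a two-finger parallel gripper is mounted at the origin on the work surface. World frame = base frame: x ahead of the robot, y to its left, z up, the work surface at z = 0. Lengths are in mm, angles in degrees, forces in N, time in s.
With the tool pointing down it reaches from about 300 to 850 mm from the base axis. Payload 4.2 kg.
Tool frame: the origin (TCP) lies at the centre of the arm's flange, where the gripper is bolted on; the fingertips stand 191 mm ahead of it and the grasp point (between the pads) lies 172 mm ahead of it; z points along the fingers, x is the direction in which the jaws open and shut, and the axes are right-handed (so a half turn about z gives the same grasp; the last joint's range is limited). The gripper opens to 91 mm and grips with 3 to 60 N. Pads are 32 mm wide; open, the fingers measure 118 mm over their backs; the gripper's body (76 mm by 178 mm) begins 60 mm behind the grasp point.
Start: joints at [-66.406, 18.312, 89.639, -0, 72.044, -1.146], TCP at [240.639, -522.222, 404.776] pointing down, gripper open.
Joint ranges: [-177.97, 177.97], [-48.28, 115.42], [12.27, 149.76], [-77.06, 257.06], [2.81, 150.46], [-146.56, 146.56]. Speed limits (degrees/s): [147.25, 147.25, 180, 180, 180, 180].

INTERFACE

Orientations are given as [roll, pitch, yaw] about the fixed x, y, z axes, in that order (R = Rz(yaw) Ry(pitch) Rx(roll)).
In Python, from workcell import telemetry, imaging, env gives the robot as it stands. The module is installed in compiled form; this text tells all that it offers.
- The arm moves only by the tool jog_arm, never from a script. Its argument "series" is a list of rows, each a list of 3 entries, a list of its own where there are three numbers: the shift along the world's x, y, z in mm, then the turn, a rotation vector about the world's x, y, z in rad, then the opening, from 0 (shut) to 1 (fully open). In form: [[[x, y, z], [ax, ay, az], jaw], ...]. A call has exactly 5 rows; each row is the pose to reach, as a shift and turn from the pose measured when the call began; what a row does not reach only later rows make up. A row lasts 1/12 s, in which the tool goes at most 41.7 mm and 7.16 degrees, less where a joint would pass 70% of its speed; a pose out of reach is approached as far as the arm can. A call with a gripper value outside its range is refused whole. The fingers move at their own pace and stop on an object; "squeeze" is the grip in N (left out, the last holds). Time passes only in rows, so rows that repeat a pose let the fingers close, or fill a call up. It gives the time, the measured TCP pose, the force and the opening at its end, in the units of the state.
- telemetry.state(): the state, without advancing time (a new reading comes with each control period).
- imaging.grab_frame(name): name is "side" or "top"; returns a dict with "pixels" (480x640x3 uint8, red, green, blue), "fov_y" (degrees; the focal length in pixels is half the picture's height over the tangent of half this angle, whatever the lens; pixels are square), "cx", "cy" (the principal point, pixels), "R" (3x3) and "t" (3): a world point X has camera coordinates R X + t. Camera axes: x right, y down, z forward; pixel columns grow to the right and rows downward; lengths in mm; the calibration is good to about 2 mm. A picture is of the moment at which its call begins. There is no depth.
- env.job_done(): hands the job in, once; it reports no verdict.
The state is a dict: "time_s": time; "qpos": joint angles; "qvel": joint speeds; "effort": joint torques, N m; "ee_pos": TCP position; "ee_rot": TCP orientation; "force": force on the tool from outside, world axes, zero at the start; "torque": the same for the moment, N m; "gripper_width": finger opening in mm.
Only numpy, scipy, OpenCV 4.12 (cv2) and the standard library are available. Lean on these libraries where they do the work, as an engineer would, in place of code of your own. Each camera call takes 0.05 s, during which the arm holds its last target.

TASK

Set the bench drill for the shallowest binding holes: push the finger tabs of the stop turret round gently with a fingertip until the tallest stop screw (the one marked with five dots) has clicked in under the depth rod. Only push, do not grip the tabs or force them, and leave the loose things on the bench where they are.

Things in the scene. Friction and masses are not known exactly. Their poses are not given: they have to be found in the camera images.
- stand: bench drilling stand, bolted down: grey base plate 270 x 215 x 22 mm, column, drill (higher than 140 mm) and depth rod. Origin on the turret's vertical axis at bench-top height; z up; its -y axis points level from the turret's axis to the rod. Plate, column and drill lie on that -y side (drill centre 155 mm from the axis); the +y side is open
- turret (a joint): angle of the stop turret about its upright axis, rad, growing counter-clockwise from above, endless both ways. A sprung detent holds it at multiples of 1.257 (72 degrees); at 0 or any multiple of 6.283 the five-dot stop is under the rod. Pushed a little over 36 degrees (4 to 5 N at a tab's end) it snaps on to the next place by itself; pushed less, it springs back
- turret_top (a point): centre of the top face of the turret, 57 mm above the bench: an aluminium disc of 46 mm radius with five upright finger tabs sticking out of its rim. Below the disc are a housing (36 mm radius) and the stand's round ear (52 mm radius, its top 22 mm above the bench)
- tab_end (a point): middle of the outer end of one finger tab (turns with the turret), 74 mm from the axis, 63 mm above the bench. Tabs are 8 mm thick, 12 mm at the rounded end, from 46 to 80 mm above the bench, 72 degrees apart, midway between the stops. In stand axes this one stands at 90 degrees + the joint value from +x; at rest some tab always points along the stand's +y, away from the rod
- stop5_tip (a point): top centre of the five-dot stop, 91 mm above the bench. The stops are five upright steel screws, 9 mm thick, 35 mm from the axis, 72 degrees apart, standing 10, 16, 22, 28 and 34 mm above the disc, marked towards the axis with 1 (shortest) to 5 (tallest) black dots, a fine line between stops. Counter-clockwise from above they run 5, 4, 3, 2, 1
- rod_tip (a point): centre of the lower end of the fixed depth rod, an upright steel rod 10 mm thick held from the drill's carriage, 120 mm above the bench and 35 mm from the turret's axis; the chosen stop must stand straight below it
- chuck_key: drill chuck key, a steel T 56 mm wide, 67 mm long and 9 mm thick, lying on the stand's base plate; origin on its underside at the middle of the cross bar. To be left alone.
- screwdriver: screwdriver 210 mm long with a black handle, lying on the bench behind the turret; origin on its underside. To be left alone.
- glue_bottle: white glue bottle, 40 mm diameter, 115 mm tall, standing on the bench to the left of the turret; origin at the centre of its foot. To be left alone.
- screw_tub: grey open tub of binding screws, 105 x 80 x 38 mm, on the bench to the left of the turret; origin at the centre of its underside. To be left alone.
- wax_block: pale wax block, 85 x 45 x 30 mm, on the bench between turret and robot; origin at the centre of its underside. To be left alone.
- edge_guide: grey edge-file guide, 130 x 50 x 42 mm, on the bench; origin at the centre of its underside. To be left alone.
- toe_piece: black ski-binding toe piece, 115 x 60 x 42 mm, on the bench; origin at the centre of its underside. To be left alone.

How it is judged (in metres and radians):
At the end, for the whole second after the job is handed in: The five-dot (tallest) stop is straight below the depth rod, within 5 mm sideways, the turret is still, and no loose thing is more than 20 mm from where it was (horizontal distance between stop5_tip and rod_tip below 0.005 m and velocity of joint turret between -0.05 and 0.05 rad/s and not (distance of any of chuck_key, screwdriver, glue_bottle, screw_tub, wax_block, edge_guide, toe_piece from where it was at the start of the episode above 0.02 m)); the robot touches nothing.
It fails at once if a loose thing on the bench is shoved, knocked over or lifted (more than 20 mm from where it was) (distance of any of chuck_key, screwdriver, glue_bottle, screw_tub, wax_block, edge_guide, toe_piece from where it was at the start of the episode above 0.02 m).
It fails at once if the turret or stand is gripped or forced: fingers press on it with more than 30 N (contact force between the fingers and stand above 30 N).
It also fails if it takes over 45 s, if anything falls off the work surface, if the arm or the gripper's body presses on something with over 40 N, if the wrist force passes 120 N, or if a joint passes its speed limit or range.

## Working session

There is one attempt and no reset: what is moved stays moved. The work goes in short steps, Python scripts to look and compute and a tool call to move; the robot and the scene stay as the last step left them, time stands still between calls to the robot, and variables do not carry over. Pictures are saved under pics/ and viewed, and the job is handed in when it is done.

Besides the shell and the picture viewer there is one more tool, called after "Call:" in YAML: its name, and indented under it one key for each argument. jog_arm: Moves the arm, as the interface text tells. Its arguments: {"type":"object","properties":{"series":{"type":"array"},"squeeze":{"type":"number"}},"required":["series"]}

```bash
mkdir -p pics
python3 - <<'E'
from workcell import telemetry, imaging
import cv2,pickle
print(telemetry.state())
for n in("side","top"):
    f=imaging.grab_frame(n);pickle.dump(f,open(n+".pkl","wb"))
    cv2.imwrite(f"pics/{n}0.png",f["pixels"][:,:,::-1]);print(n,f["fov_y"],f["cx"],f["cy"],f["R"],f["t"])
E
```

```text
{'time_s': 0.0, 'qpos': array([-6.64059123e+01,  1.83530597e+01,  8.97086151e+01,  1.41454181e-03,
        7.20428254e+01, -1.14475110e+00]), 'qvel': array([-0.06658947,  0.06604105,  0.03585911,  0.05764184,  0.06108628,
       -0.02654152]), 'effort': array([ 5.13474024e-04, -4.12460554e+01, -2.31969631e+01,  7.26648071e-02,
        4.54825989e-02, -1.31159595e-04]), 'ee_pos': array([ 240.57416549, -522.0672073 ,  403.89077422]), 'ee_rot': array([-1.79996568e+02,  1.04452503e-01, -6.52615954e+01]), 'force': array([ 0.19380225, -0.12407659,  0.36117259]), 'torque': array([ 0.04874088, -0.01991569, -0.00089632]), 'gripper_width': 91.39683602881566}
side 42.2096770688854 320.3916608032176 226.91713169704815 [[-0.98571386 -0.16742918  0.01832093]
 [-0.12216808  0.63585564 -0.76207779]
 [ 0.11594459 -0.75342888 -0.64722622]] [ 597.44676359   46.08442584 1074.39705697]
top 45.36106157546484 313.20440407896035 239.76110147846077 [[ 0.00403936 -0.99957625  0.0288273 ]
 [-0.99603044 -0.00658509 -0.08876931]
 [ 0.08892152 -0.0283543  -0.99563497]] [155.12911282 561.59050911 990.52003374]
```

View pics/side0.png

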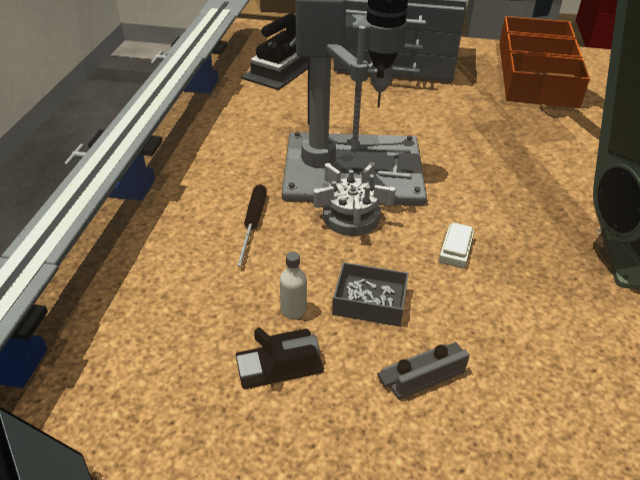

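View pics/top0.png

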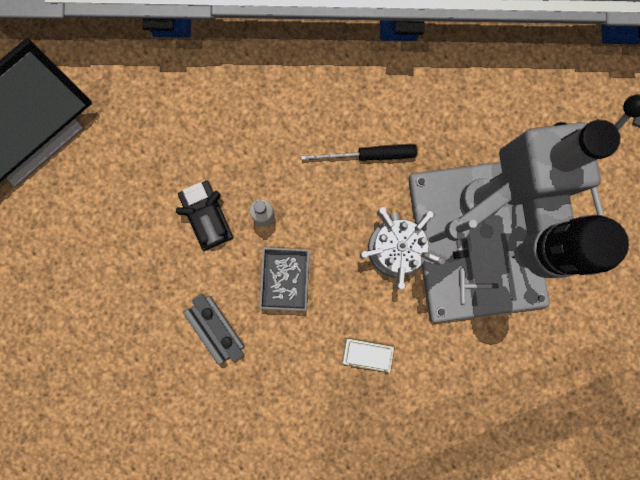

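The side view has the turret near (352,195). In the top view it is near (402,246), with the screwdriver at (360,154), the bottle at (262,212), the tub at (285,282) and the wax block at (369,355). I'll zoom in on the turret.

```bash
cat > h.py <<'E'
import numpy as np,pickle,cv2
F={n:pickle.load(open(f"{n}.pkl","rb")) for n in("side","top")}
def proj(n,X):
    f=F[n];X=np.atleast_2d(X).astype(float);c=X@np.array(f["R"]).T+f["t"];fl=240/np.tan(np.radians(f["fov_y"]/2))
    return c[:,:2]/c[:,2:]*fl+[f["cx"],f["cy"]]
def back(n,uv,z):
    f=F[n];fl=240/np.tan(np.radians(f["fov_y"]/2));R=np.array(f["R"]);o=-R.T@f["t"]
    d=R.T@np.array([(uv[0]-f["cx"])/fl,(uv[1]-f["cy"])/fl,1]);return o+d*(z-o[2])/d[2]
def crop(img,x,y,w,h,s,name):
    cv2.imwrite(f"pics/{name}.png",cv2.resize(img[y:y+h,x:x+w,::-1],None,fx=s,fy=s,interpolation=cv2.INTER_CUBIC))
E
python3 - <<'E'
from h import *
crop(F["top"]["pixels"],350,195,100,100,6,"t1")
crop(F["side"]["pixels"],302,145,100,100,6,"s1")
for n,uv in (("top",(402.5,246)),("side",(353,190))): print(back(n,uv,57))
E
```

```text
[547.99313665   6.24787824  57.        ]
[548.79824309  -1.64836963  57.        ]
```

View pics/t1.png

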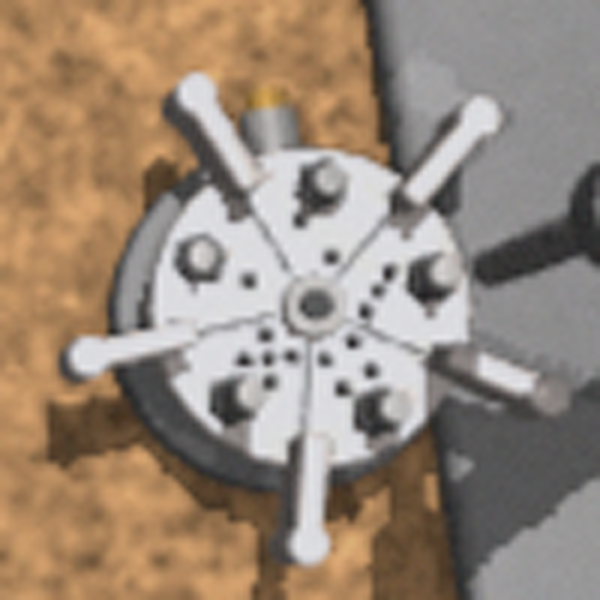

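View pics/s1.png

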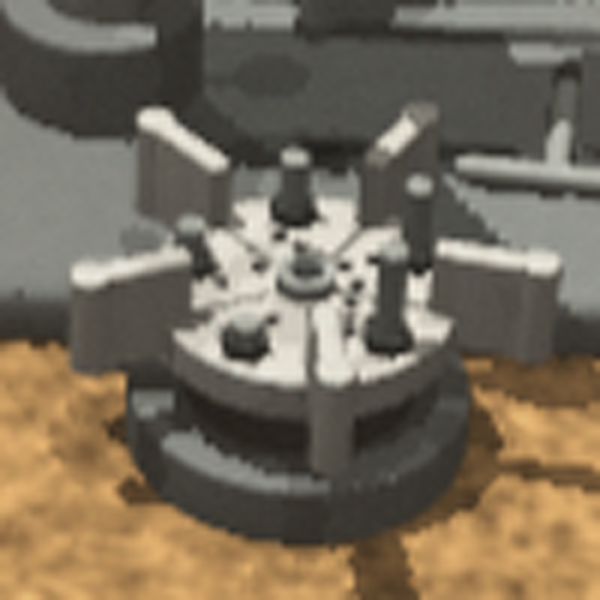

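The dots in the top view show stop 3 under the rod, with 5 at the lower left of the turret. Counter-clockwise they run 5, 4, 3, which matches the description. So the turret needs two steps counter-clockwise (+144°). Next I'll fit the axis and yaw from the tab ends.

```bash
cat > fit.py <<'E'
from h import *
from scipy.optimize import least_squares
T=np.array([(85,358),(308,545),(550,395),(482,118),(195,93)])/6+[350,195]-.4   # stand 90,162,234,306,18
S=np.array([(92,272),(335,372),(545,262),(425,115),(155,120)])/6+[302,145]-.4
S=S[[1,2,3,4,0]] if 0 else S
def pts(p,r=68,z=80):
    a=np.radians(p[2]+90+72*np.arange(5));return np.c_[p[0]+r*np.cos(a),p[1]+r*np.sin(a),np.full(5,z)]
for roll in range(5):
    S2=np.roll(S,roll,0)
    r=least_squares(lambda p:np.r_[(proj("top",pts(p))-T).ravel(),(proj("side",pts(p))-S2).ravel()],[548,2,13])
    print(roll,r.x,r.cost)
rt=least_squares(lambda p:(proj("top",pts(p))-T).ravel(),[548,2,13]);print("top",rt.x,rt.cost)
S2=S if 0 else None
for roll in range(5):
    r=least_squares(lambda p:(proj("side",pts(p))-np.roll(S,roll,0)).ravel(),[548,2,13]);print("side",roll,r.x,r.cost)
E
python3 fit.py
python3 - <<'E'
from h import *
for k,uv,z in(("bottle",(261,208),115),("tubNE",(308,250),38),("tubSE",(306,314),38),("waxL",(345,341),30),("waxR",(393,347),30),("sdriver",(415,150),15),("sdr tip",(303,158),5)): print(k,back("top",uv,z).round())
E
```

```text
0 [548.97090449   7.36741274 -13.25733463] 2443.426316569895
1 [549.49560175   5.41833227 -23.51276465] 8416.322836625845
2 [548.02707892   5.46059168  50.65078837] 8386.21454115526
3 [547.87774859   7.39455754  40.15327425] 2418.5397197782645
4 [548.2967367    7.97593495  13.43296718] 2.058965590242252
top [548.23495404   8.57868612  13.51218832] 0.2534860876539885
side 0 [548.45756038   6.15920196 -58.69097514] 0.48565995585780847
side 1 [ 548.45756039    6.1592017  -130.69097509] 0.4856599558577822
side 2 [548.45756037   6.15920215 157.30902487] 0.48565995585775495
side 3 [548.45756037   6.15920219  85.30902489] 0.485659955857723
side 4 [548.45756038   6.15920185  13.30902489] 0.48565995585776356
bottle [603. 245. 115.]
tubNE [542. 168.  38.]
tubSE [431. 170.  38.]
waxL [385. 103.  30.]
waxR [375.  19.  30.]
sdriver [726. -26.  15.]
sdr tip [711. 177.   5.]
```

The fit is consistent: axis at (548.3, 7.5), stand yaw 13.4°, and the two cameras agree to about 2 mm. I'll move in on the robot side to stay clear of the drill, with the gripper closed.

Call:
jog_arm:
  series:
    - [[14,36,0],[0,0,0.08],0]
    - [[28,72,0],[0,0,0.16],0]
    - [[42,108,0],[0,0,0.24],0]
    - [[56,144,0],[0,0,0.32],0]
    - [[70,180,0],[0,0,0.4],0]
  squeeze: 10

```text
time_s: 0.52
ee_pos: [310.7, -340.3, 403.6]
ee_rot: [-180.0, 0.1, -42.2]
force: [1.0, -0.3, -0.6]
gripper_width: 61.1
```

Call:
jog_arm:
  series:
    - [[8,38,0],[0,0,0.07],0]
    - [[14,76,0],[0,0,0.14],0]
    - [[20,114,0],[0,0,0.21],0]
    - [[26,152,0],[0,0,0.28],0]
    - [[30,190,0],[0,0,0.34],0]

```text
time_s: 0.93
ee_pos: [340.4, -148.6, 403.4]
ee_rot: [-180.0, 0.1, -22.5]
force: [1.3, -0.6, 0.6]
gripper_width: 27.4
```

Call:
jog_arm:
  series:
    - [[4,38,0],[0,0,0],0]
    - [[8,76,0],[0,0,0],0]
    - [[12,114,0],[0,0,0],0]
    - [[16,152,0],[0,0,0],0]
    - [[20,190,0],[0,0,0],0]

```text
time_s: 1.35
ee_pos: [359.8, 43.2, 403.4]
ee_rot: [-180.0, 0.1, -22.5]
force: [1.9, -1.1, -0.1]
gripper_width: 0.5
```

Call:
jog_arm:
  series:
    - [[36,5,0],[0,0,0],0]
    - [[72,10,0],[0,0,0],0]
    - [[108,15,0],[0,0,0],0]
    - [[144,20,0],[0,0,0],0]
    - [[180,25,0],[0,0,0],0]

```text
time_s: 1.77
ee_pos: [541.3, 68.9, 402.9]
ee_rot: [-180.0, 0.2, -22.5]
force: [0.1, -0.1, 0.4]
gripper_width: 0.5
```

Call:
jog_arm:
  series:
    - [[17,0,-20],[0,0,0],0]
    - [[34,0,-40],[0,0,0],0]
    - [[34,0,-60],[0,0,0],0]
    - [[34,0,-80],[0,0,0],0]
    - [[34,0,-90],[0,0,0],0]

```text
time_s: 2.18
ee_pos: [574.8, 68.8, 309.6]
ee_rot: [179.9, 0.4, -22.5]
force: [-0.6, 0.1, 0.3]
gripper_width: 0.7
```

```bash
cat > look.py <<'E'
import sys
from workcell import telemetry, imaging
import pickle,cv2,numpy as np
k=sys.argv[1]
for n in("side","top"): pickle.dump(imaging.grab_frame(n),open(n+".pkl","wb"))
from h import *
a=[cv2.resize(F["top"]["pixels"][176:316,332:472,::-1],(400,400)),cv2.resize(F["side"]["pixels"][110:250,282:422,::-1],(400,400))]
cv2.imwrite(f"pics/{k}.png",np.hstack(a))
s=telemetry.state();print(s["time_s"],s["ee_pos"],s["ee_rot"],s["force"])
t=s["ee_pos"]-[0,0,191];print(proj("top",t),proj("side",t))
E
python3 look.py a1
```

```text
2.2833 [574.62879047  68.81961594 310.69644507] [179.86366315   0.4272228  -22.48442308] [-0.06131165  0.0608122  -0.02763718]
[[370.67121114 226.13793077]] [[333.72766797 182.92490925]]
```

View pics/a1.png

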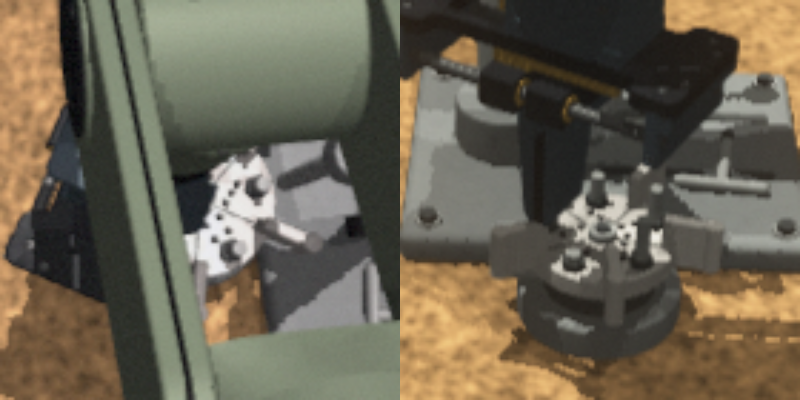

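The fingertip is at side composite (548,210), where the projection predicts it. It sits above the gap between the left and front tabs, so I'll descend.

Call:
jog_arm:
  series:
    - [[0,0,-12],[0,0,0],0]
    - [[0,0,-24],[0,0,0],0]
    - [[0,0,-36],[0,0,0],0]
    - [[-1,0,-48],[0,0,0],0]
    - [[-1,0,-57],[0,0,0],0]

```text
time_s: 2.7
ee_pos: [573.7, 68.9, 254.3]
ee_rot: [179.9, 0.3, -22.5]
force: [-0.3, -1.4, -0.0]
gripper_width: 0.5
```

```bash
python3 look.py a2; python3 -c "
import numpy as np
for p in range(67,140,4):
    a=np.radians(p+.4);print(p+.4,(548.3+66*np.cos(a)).round(1),(7.5+66*np.sin(a)).round(1),'yaw',p+.4-90)"
```

```text
2.8 [573.39657218  68.79726612 253.36747765] [179.82866782   0.48927266 -22.48116168] [-0.51343798 -0.57818211 -0.03745342]
[[366.3610777  230.64307597]] [[333.35704837 210.462631  ]]
67.4 573.7 68.4 yaw -22.599999999999994
71.4 569.4 70.1 yaw -18.599999999999994
75.4 564.9 71.4 yaw -14.599999999999994
79.4 560.4 72.4 yaw -10.599999999999994
83.4 555.9 73.1 yaw -6.599999999999994
87.4 551.3 73.4 yaw -2.5999999999999943
91.4 546.7 73.5 yaw 1.4000000000000057
95.4 542.1 73.2 yaw 5.400000000000006
99.4 537.5 72.6 yaw 9.400000000000006
103.4 533.0 71.7 yaw 13.400000000000006
107.4 528.6 70.5 yaw 17.400000000000006
111.4 524.2 68.9 yaw 21.400000000000006
115.4 520.0 67.1 yaw 25.400000000000006
119.4 515.9 65.0 yaw 29.400000000000006
123.4 512.0 62.6 yaw 33.400000000000006
127.4 508.2 59.9 yaw 37.400000000000006
131.4 504.7 57.0 yaw 41.400000000000006
135.4 501.3 53.8 yaw 45.400000000000006
139.4 498.2 50.5 yaw 49.400000000000006
```

View pics/a2.png

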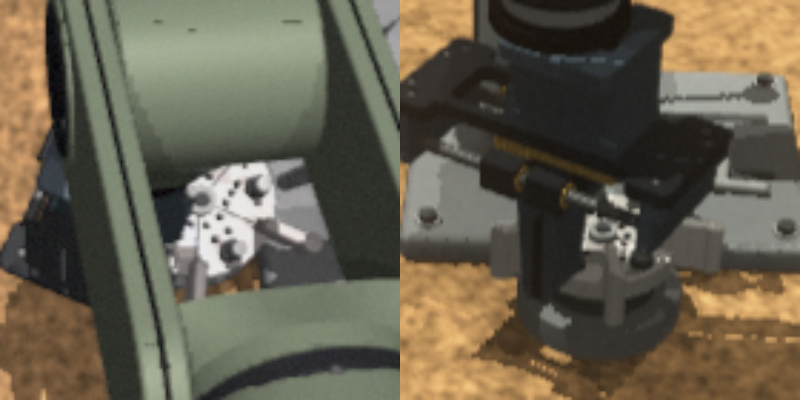

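The finger is seated between the tabs at side (545,290). Now I'll push gently along the arc.

Call:
jog_arm:
  series:
    - [[-4,1.5,0],[0,0,0.06],0]
    - [[-8,2.5,0],[0,0,0.12],0]
    - [[-11.5,3.3,0],[0,0,0.18],0]
    - [[-14.5,4,0],[0,0,0.23],0]
    - [[-17.5,4.3,0],[0,0,0.28],0]

```text
time_s: 3.22
ee_pos: [556.2, 73.3, 254.9]
ee_rot: [179.9, 0.3, -6.3]
force: [-0.1, 1.2, -1.0]
gripper_width: 0.2
```

Call:
jog_arm:
  series:
    - [[-2.5,0.1,0],[0,0,0.035],0]
    - [[-5,0.3,0],[0,0,0.07],0]
    - [[-7.5,0.4,0],[0,0,0.105],0]
    - [[-10,0.4,0],[0,0,0.14],0]
    - [[-12,0.3,0],[0,0,0.175],0]

```text
time_s: 3.63
ee_pos: [545.2, 73.7, 256.6]
ee_rot: [179.9, 0.0, 3.8]
force: [1.9, 0.7, -1.0]
gripper_width: 0.6
```

Call:
jog_arm:
  series:
    - [[-3.3,-0.1,-1],[0,0,0.05],0]
    - [[-6.6,-0.4,-2],[0,0,0.1],0]
    - [[-10,-1,-3],[0,0,0.145],0]
    - [[-13.3,-2,-3],[0,0,0.19],0]
    - [[-16.6,-3.2,-3],[0,0,0.237],0]

```text
time_s: 4.05
ee_pos: [530.3, 71.2, 256.0]
ee_rot: [179.9, -0.4, 17.5]
force: [2.4, 3.8, 1.8]
gripper_width: 0.5
```

Call:
jog_arm:
  series:
    - [[-3,-1,-1],[0,0,0.04],0]
    - [[-6,-2.1,-2],[0,0,0.08],0]
    - [[-8.8,-3.4,-2],[0,0,0.125],0]
    - [[-11.6,-4.8,-2],[0,0,0.165],0]
    - [[-14.4,-6.2,-2],[0,0,0.208],0]

```text
time_s: 4.47
ee_pos: [517.3, 65.6, 256.3]
ee_rot: [179.8, -0.8, 29.5]
force: [0.8, 1.0, 1.4]
gripper_width: 0.3
```

```bash
python3 look.py a3
```

```text
4.5667 [516.44745696  65.08772747 255.6591814 ] [179.78626853  -0.64594354  29.43386761] [1.04234806 0.89734551 1.60538106]
[[368.85550887 264.04419753]] [[367.27252341 212.07896996]]
```

View pics/a3.png

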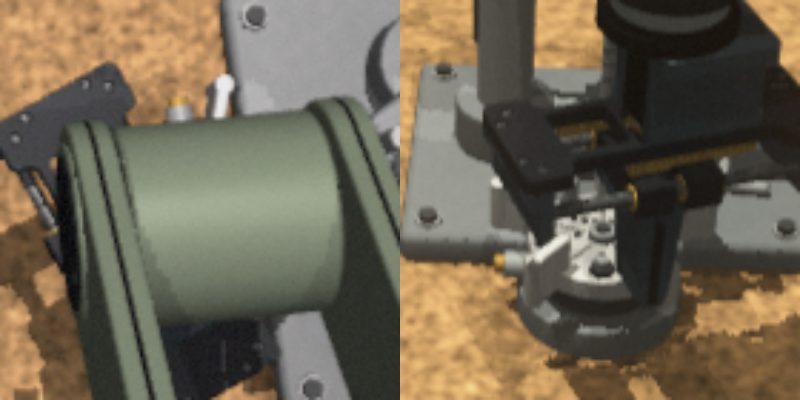

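The turret is turning. The next tab now shows at side (545,265), roughly 30–35° round. I'll carry on past the tipping point.

Call:
jog_arm:
  series:
    - [[-2.6,-1.5,-1],[0,0,0.04],0]
    - [[-5,-3,-2],[0,0,0.08],0]
    - [[-7.3,-4.6,-2],[0,0,0.125],0]
    - [[-9.6,-6.3,-2],[0,0,0.165],0]
    - [[-11.7,-8.1,-2],[0,0,0.208],0]

```text
time_s: 4.98
ee_pos: [504.8, 56.9, 254.3]
ee_rot: [179.8, -0.7, 41.4]
force: [-0.1, 0.1, -0.8]
gripper_width: 0.1
```

```bash
python3 look.py a4
```

```text
5.0833 [504.69289338  56.79353976 254.23307474] [179.76303126  -0.66028175  41.27829898] [-0.32923287 -0.39465497  0.29436872]
[[373.67242232 271.06184806]] [[374.68743408 210.53067525]]
```

View pics/a4.png

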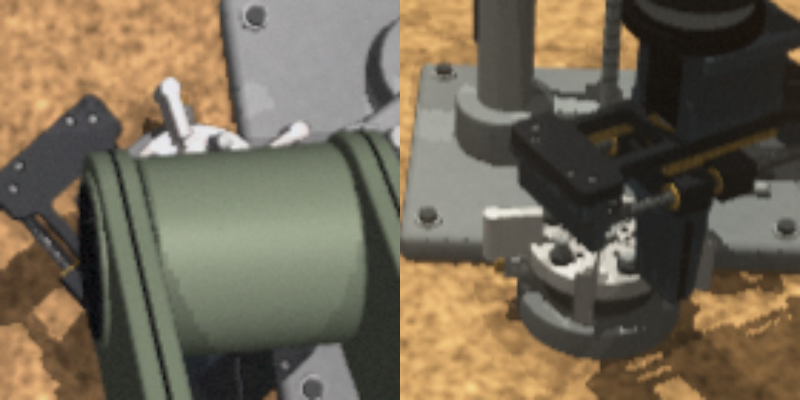

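It snapped one step: a tab is back at the front, side (588,280), and the force is near zero. Lifting and returning for the second push.

Call:
jog_arm:
  series:
    - [[0,0,15],[0,0,0],0]
    - [[0,0,32],[0,0,0],0]
    - [[0,2,50],[0,0,-0.1],0]
    - [[8,6,60],[0,0,-0.2],0]
    - [[16,10,60],[0,0,-0.32],0]

```text
time_s: 5.5
ee_pos: [521.6, 66.9, 317.3]
ee_rot: [179.7, -1.0, 22.5]
force: [-0.5, 0.1, -0.2]
gripper_width: 0.4
```

Call:
jog_arm:
  series:
    - [[10,2,0],[0,0,-0.11],0]
    - [[20,4,0],[0,0,-0.22],0]
    - [[30,4,0],[0,0,-0.33],0]
    - [[40,3,0],[0,0,-0.44],0]
    - [[50,2,0],[0,0,-0.55],0]

```text
time_s: 5.92
ee_pos: [572.2, 69.1, 317.7]
ee_rot: [179.7, -1.0, -9.4]
force: [0.0, 0.2, 0.0]
gripper_width: 0.2
```

Call:
jog_arm:
  series:
    - [[1,0,0],[0,0,-0.11],0]
    - [[1,0,0],[0,0,-0.23],0]
    - [[1,0,-10],[0,0,-0.23],0]
    - [[1,0,-20],[0,0,-0.23],0]
    - [[1,0,-30],[0,0,-0.23],0]

```text
time_s: 6.33
ee_pos: [572.9, 69.1, 286.6]
ee_rot: [179.7, -1.0, -22.5]
force: [0.9, -0.6, -1.1]
gripper_width: 0.6
```

```bash
python3 look.py a5
```

```text
6.4333 [572.27345048  69.03540812 285.12574468] [179.528585    -0.73793472 -22.53566141] [-0.0497287  -0.00787704 -0.28117516]
[[368.55293425 229.3036381 ]] [[334.61789966 195.66109034]]
```

View pics/a5.png

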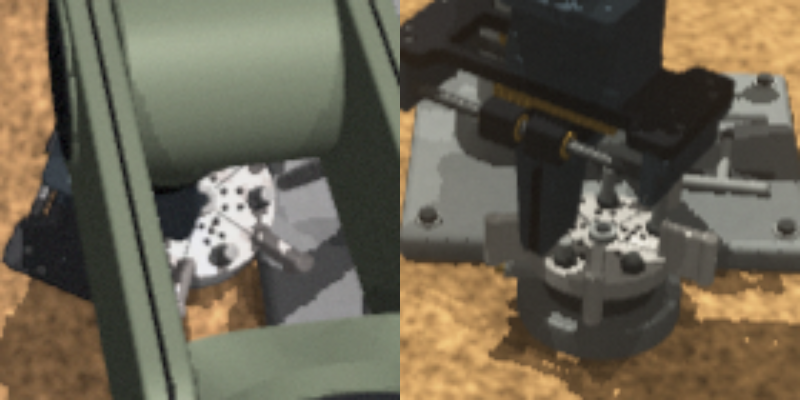

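The front tab is at side (594,245) in the composite, against about 616 at the start. The turret may have stopped short of the detent, so I'll measure it.

Run:
```python
from h import *
crop(F["side"]["pixels"],302,145,100,100,6,"s2")
crop(F["top"]["pixels"],380,225,80,70,7,"t2")
for off in(-20,-15,-10,-5,0):
    a=np.radians(13.4+90+off+72*np.arange(5));P=np.c_[548.3+68*np.cos(a),7.5+68*np.sin(a),np.full(5,80)]
    print(off,((proj("side",P)-[302,145])*6).round().astype(int).tolist(),((proj("top",P)-[380,225])*7).round().astype(int).tolist())
```

```text
-20 [[249, 364], [512, 309], [482, 145], [223, 99], [73, 226]] [[-112, 104], [54, 397], [381, 332], [414, 1], [111, -139]]
-15 [[270, 368], [522, 298], [468, 136], [205, 103], [74, 238]] [[-114, 128], [77, 407], [397, 313], [401, -20], [88, -133]]
-10 [[291, 370], [530, 287], [453, 128], [188, 108], [78, 251]] [[-114, 153], [101, 414], [411, 293], [386, -40], [64, -126]]
-5 [[312, 371], [536, 275], [437, 121], [172, 113], [83, 263]] [[-111, 178], [125, 420], [423, 272], [369, -58], [42, -116]]
0 [[334, 371], [540, 263], [420, 114], [156, 120], [89, 275]] [[-106, 202], [150, 423], [433, 249], [351, -75], [20, -104]]
```

View pics/s2.png

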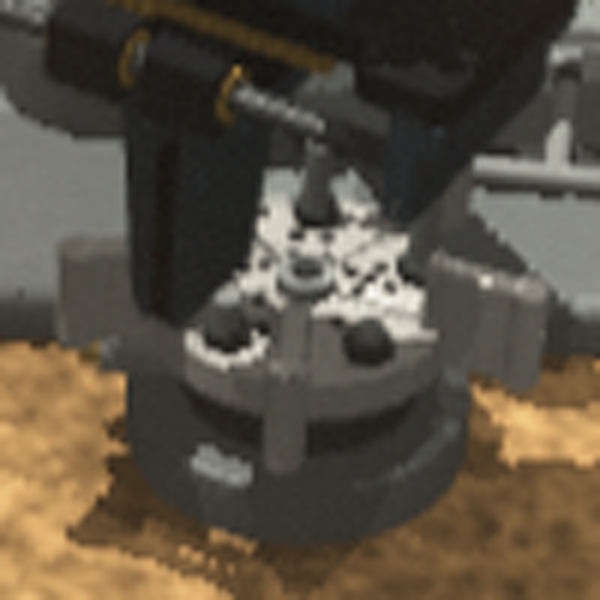

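View pics/t2.png

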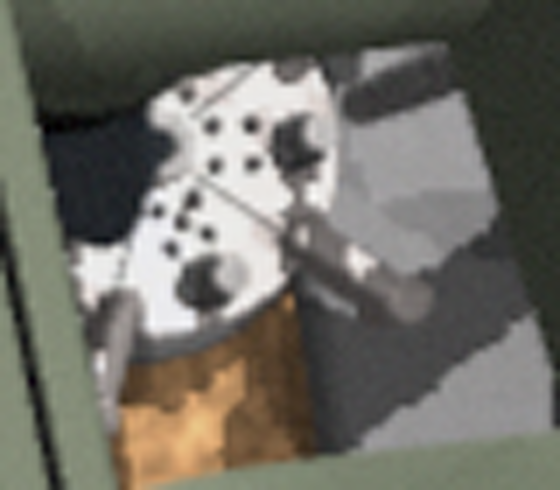

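Measured in both views, the turret sits about 11° short of its detent. On the second push I'll follow the tab all the way to 72° if that happens again. The finger still clears the tab here by about 8°, so I'll descend.

Call:
jog_arm:
  series:
    - [[1,0,-8],[0,0,0],0]
    - [[1,0,-16],[0,0,0],0]
    - [[1,0,-24],[0,0,0],0]
    - [[1,0,-31],[0,0,0],0]
    - [[1,0,-31],[0,0,0],0]

```text
time_s: 6.85
ee_pos: [572.7, 69.0, 252.3]
ee_rot: [179.4, -0.6, -22.5]
force: [0.8, 0.8, 0.6]
gripper_width: 0.9
```

Call:
jog_arm:
  series:
    - [[-3,1,0],[0,0,0.05],0]
    - [[-6,2,0],[0,0,0.1],0]
    - [[-9.5,3,0],[0,0,0.15],0]
    - [[-13,4,0],[0,0,0.21],0]
    - [[-17,4.2,0],[0,0,0.28],0]

```text
time_s: 7.27
ee_pos: [556.1, 73.4, 252.6]
ee_rot: [179.5, -0.7, -6.3]
force: [1.2, -0.3, -0.3]
gripper_width: 0.3
```

Call:
jog_arm:
  series:
    - [[-2.5,0.1,-0.5],[0,0,0.035],0]
    - [[-5,0.3,-1],[0,0,0.07],0]
    - [[-7.5,0.4,-1.5],[0,0,0.105],0]
    - [[-10,0.4,-2],[0,0,0.14],0]
    - [[-12,0.3,-2],[0,0,0.175],0]

```text
time_s: 7.68
ee_pos: [544.8, 73.8, 251.4]
ee_rot: [179.5, -0.9, 3.8]
force: [1.5, 0.3, 1.3]
gripper_width: 0.4
```

Call:
jog_arm:
  series:
    - [[-3.3,-0.1,1],[0,0,0.05],0]
    - [[-6.6,-0.4,1],[0,0,0.1],0]
    - [[-10,-1,1],[0,0,0.145],0]
    - [[-13.3,-2,1],[0,0,0.19],0]
    - [[-16.2,-3.3,1],[0,0,0.237],0]

```text
time_s: 8.1
ee_pos: [529.7, 71.0, 253.1]
ee_rot: [179.5, -1.2, 17.5]
force: [3.3, 4.3, -1.1]
gripper_width: 0.7
```

Call:
jog_arm:
  series:
    - [[-3,-1,0],[0,0,0.04],0]
    - [[-6,-2.1,0],[0,0,0.08],0]
    - [[-8.8,-3.4,0],[0,0,0.125],0]
    - [[-11.6,-4.8,0],[0,0,0.165],0]
    - [[-14.4,-6.2,0],[0,0,0.208],0]

```text
time_s: 8.52
ee_pos: [516.2, 65.2, 253.7]
ee_rot: [179.4, -1.4, 29.6]
force: [1.5, 0.7, -0.3]
gripper_width: 0.7
```

Call:
jog_arm:
  series:
    - [[-2.6,-1.5,0],[0,0,0.04],0]
    - [[-5,-3,0],[0,0,0.08],0]
    - [[-7.3,-4.6,0],[0,0,0.125],0]
    - [[-9.6,-6.3,0],[0,0,0.165],0]
    - [[-11.5,-8.1,0],[0,0,0.208],0]

```text
time_s: 8.93
ee_pos: [504.7, 57.1, 254.0]
ee_rot: [179.4, -1.5, 41.6]
force: [-0.5, -0.1, 0.4]
gripper_width: 0.1
```

```bash
python3 look.py a6
python3 - <<'E'
from h import *
crop(F["side"]["pixels"],302,145,100,100,6,"s3")
E
```

```text
9.0333 [504.52548846  56.97002797 253.93581291] [179.43001398  -1.44390791  41.47468938] [ 0.05651367  0.17567928 -0.70176725]
[[373.54543828 271.16647314]] [[374.76241701 210.74418126]]
```

View pics/s3.png

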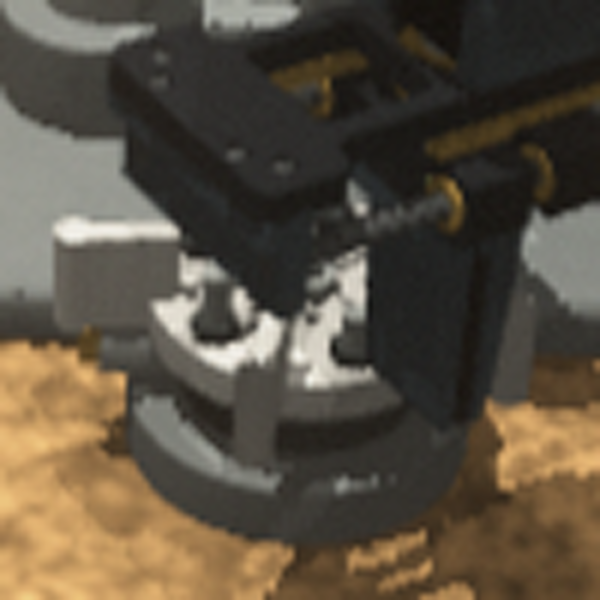

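It snapped, but the front tab is at crop x≈260, still about 17° short. I'll keep the finger following the tab gently.

Call:
jog_arm:
  series:
    - [[-2.2,-2.1,0],[0,0,0.045],0]
    - [[-4.3,-4.2,0],[0,0,0.095],0]
    - [[-6.3,-6.5,0],[0,0,0.14],0]
    - [[-8.2,-9,0],[0,0,0.19],0]
    - [[-10,-11.6,0],[0,0,0.24],0]

```text
time_s: 9.45
ee_pos: [494.7, 45.4, 254.2]
ee_rot: [179.4, -1.5, 55.3]
force: [0.5, -0.2, -0.4]
gripper_width: 0.4
```

Call:
jog_arm:
  series:
    - [[-1.6,-2.4,0],[0,0,0.04],0]
    - [[-3,-4.8,0],[0,0,0.085],0]
    - [[-4.3,-7.2,0],[0,0,0.125],0]
    - [[-5.4,-9.7,0],[0,0,0.165],0]
    - [[-5.4,-9.7,0],[0,0,0.165],0]

```text
time_s: 9.87
ee_pos: [489.3, 35.5, 254.3]
ee_rot: [179.4, -1.5, 64.7]
force: [0.4, 0.0, 0.3]
gripper_width: 0.8
```

```bash
python3 look.py a7
python3 - <<'E'
from h import *
crop(F["side"]["pixels"],302,145,100,100,6,"s4")
E
```

```text
9.9667 [489.46567708  35.73296461 254.29301097] [179.37360886  -1.49035023  64.65351107] [-0.22296404 -0.01646352  0.44682686]
[[386.15133622 280.14647905]] [[384.81008771 203.97699879]]
```

View pics/s4.png

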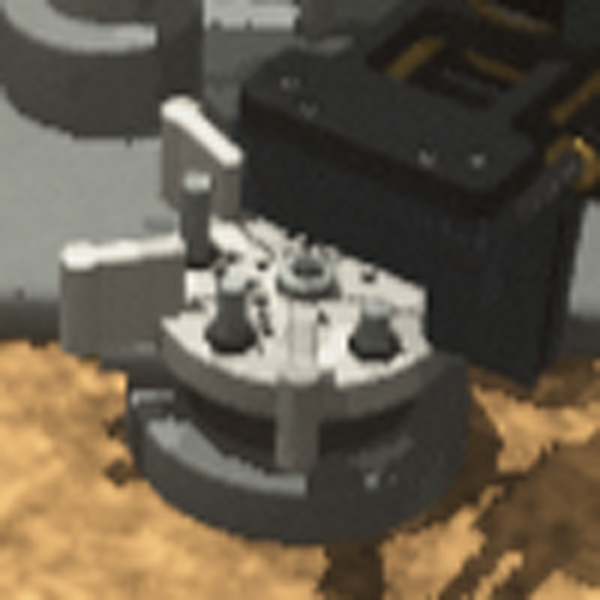

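The stops now read as expected: 4 back-left, 3 front-left, 2 front-right, and 5 at the rod. The turret is about 9° short, so I'll nudge it further.

Call:
jog_arm:
  series:
    - [[-0.7,-1.5,0],[0,0,0.02],0]
    - [[-1.4,-3,0],[0,0,0.04],0]
    - [[-2.2,-4.6,0],[0,0,0.07],0]
    - [[-2.2,-4.6,0],[0,0,0.07],0]
    - [[-2.2,-4.6,0],[0,0,0.07],0]

```text
time_s: 10.38
ee_pos: [487.4, 31.1, 254.4]
ee_rot: [179.4, -1.5, 68.6]
force: [0.2, 1.4, 0.2]
gripper_width: 0.8
```

```bash
python3 look.py a8
python3 - <<'E'
from h import *
crop(F["side"]["pixels"],302,145,100,100,6,"s5")
E
```

```text
10.4833 [487.34500847  31.13894409 254.34749083] [179.36103054  -1.49262549  68.64105592] [-0.0557703   0.35257421 -0.70293188]
[[388.87466316 281.41689514]] [[386.28591187 202.46901206]]
```

View pics/s5.png

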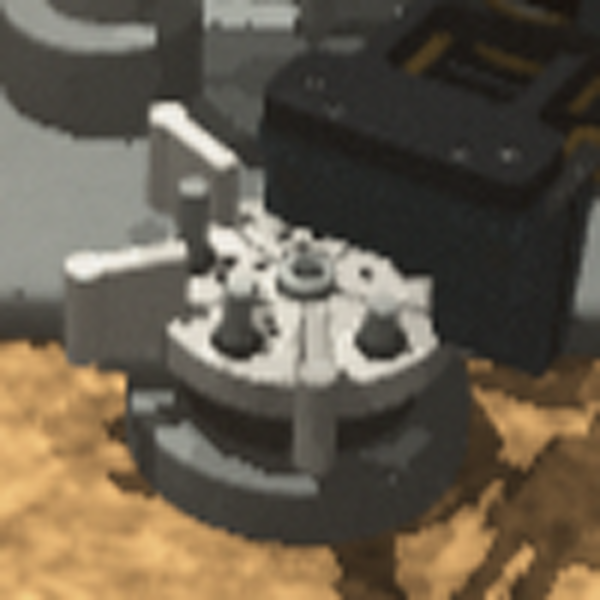

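About −5° now, following the finger one-for-one. One more small nudge of about 5°.

Call:
jog_arm:
  series:
    - [[-0.6,-1.8,0],[0,0,0.025],0]
    - [[-1.2,-3.6,0],[0,0,0.05],0]
    - [[-1.8,-5.5,0],[0,0,0.08],0]
    - [[-1.8,-5.5,0],[0,0,0.08],0]
    - [[-1.8,-5.5,0],[0,0,0.08],0]

```text
time_s: 10.9
ee_pos: [485.6, 25.7, 254.4]
ee_rot: [179.3, -1.5, 73.2]
force: [-0.4, 0.9, 1.2]
gripper_width: 0.3
```

```bash
python3 look.py a9
python3 - <<'E'
from h import *
crop(F["side"]["pixels"],302,145,100,100,6,"s6")
E
```

```text
11.0 [485.62406166  25.72174005 254.36753886] [179.3512478   -1.49761569  73.18862799] [ 0.95745239  0.66419195 -0.66413954]
[[392.07867684 282.45275847]] [[387.56040415 200.66947054]]
```

View pics/s6.png

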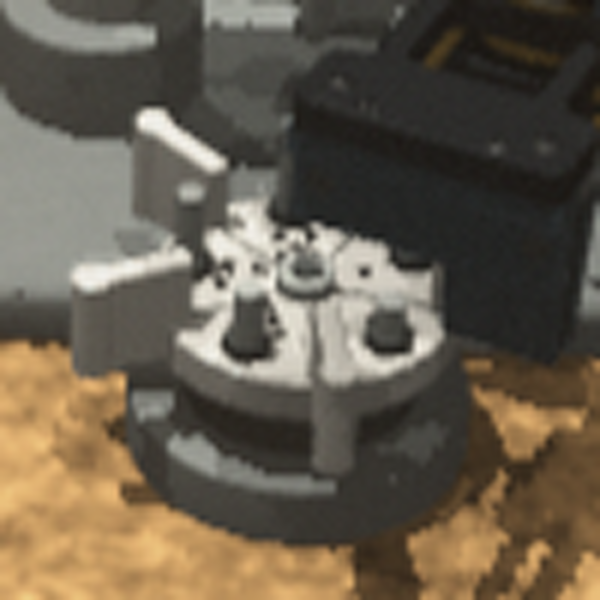

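The tabs are back at their original rest pixels (335,372) and (152,118), so the offset is about 0. Backing off, lifting and retreating.

Call:
jog_arm:
  series:
    - [[0.5,2,0],[0,0,0],0]
    - [[0.5,5,0],[0,0,0],0]
    - [[0,8,4],[0,0,0],0]
    - [[0,8,25],[0,0,0],0]
    - [[0,8,50],[0,0,0],0]

```text
time_s: 11.42
ee_pos: [484.9, 34.1, 303.7]
ee_rot: [179.6, -1.4, 73.2]
force: [0.5, 0.0, -0.0]
gripper_width: -0.0
```

Call:
jog_arm:
  series:
    - [[0,0,30],[0,0,0],0]
    - [[-10,0,60],[0,0,0],0]
    - [[-40,0,90],[0,0,0],0]
    - [[-75,0,100],[0,0,0],0]
    - [[-110,0,100],[0,0,0],0]

```text
time_s: 11.83
ee_pos: [374.4, 34.3, 406.6]
ee_rot: [179.3, -1.5, 73.2]
force: [0.1, 0.0, 0.4]
gripper_width: 0.6
```

Call:
jog_arm:
  series:
    - [[-5,-38,0],[0,0,0],0]
    - [[-10,-76,0],[0,0,0],0]
    - [[-15,-114,0],[0,0,0],0]
    - [[-20,-152,0],[0,0,0],0]
    - [[-25,-190,0],[0,0,0],0]

```text
time_s: 12.25
ee_pos: [348.4, -156.8, 407.2]
ee_rot: [179.2, -1.5, 73.3]
force: [1.4, -0.0, -0.1]
gripper_width: 0.5
```

Call:
jog_arm:
  series:
    - [[-15,-36,0],[0,0,0],0]
    - [[-30,-72,0],[0,0,0],0]
    - [[-45,-108,0],[0,0,0],0]
    - [[-45,-144,0],[0,0,0],0]
    - [[-45,-144,0],[0,0,0],0]

```text
time_s: 12.67
ee_pos: [303.0, -305.4, 407.7]
ee_rot: [179.1, -1.3, 73.0]
force: [0.6, 0.9, -0.8]
gripper_width: 0.4
```

```bash
python3 look.py b1
python3 - <<'E'
from h import *
t=cv2.resize(F["top"]["pixels"][195:295,350:450,::-1],(400,400),interpolation=2);s=cv2.resize(F["side"]["pixels"][145:245,302:402,::-1],(400,400),interpolation=2)
cv2.imwrite("pics/b1z.png",np.hstack([t,s]))
cv2.imwrite("pics/b1f.png",np.hstack([cv2.resize(F[n]["pixels"][:,:,::-1],(400,300)) for n in("top","side")]))
E
```

```text
12.7667 [ 303.14643758 -301.4951238   407.14923788] [179.24676859  -1.55083432  73.10241319] [-0.12588667  0.12043274  0.64569981]
[[641.81202921 411.48016454]] [[503.83498394  46.43011613]]
```

View pics/b1z.png

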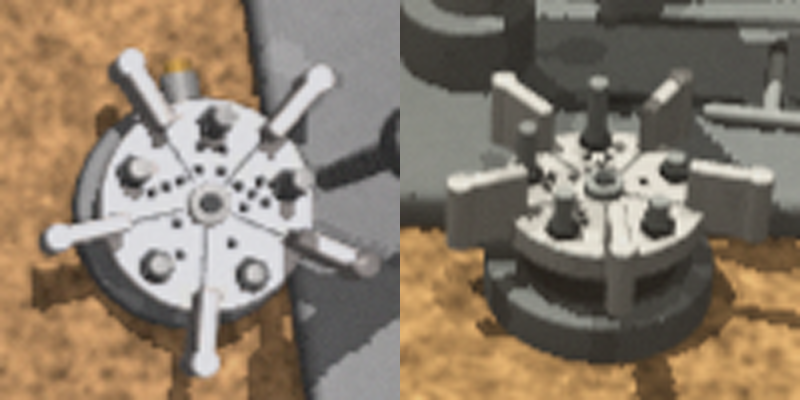

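View pics/b1f.png

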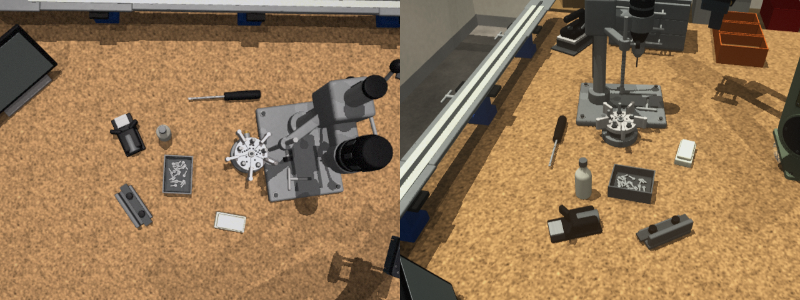

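The five-dot stop is now at the right, under the rod. The tab ends match the starting detent pixels to within 1–3 zoomed pixels, which is under about 1°, and nothing loose has moved. Handing in.

```bash
python3 -c "
from workcell import env; print(env.job_done())"
```

```text
the job is handed in; nothing more can be done
None
```

The five-dot stop is now under the depth rod, and I have handed the job in. I pushed the tabs two steps counter-clockwise with the closed fingertip, and the stop under the rod went from 3 to 5.

- **Detent:** After each snap the turret hung about 10–15° short of its place. I corrected the last step by following the tab with small nudges until it lined up. It lined up in the pictures, but I could not confirm the click itself.
- **Final position:** The last pictures show five dots at the stop under the rod. The tab ends are within about 1° of the starting detent position, against the roughly 8° that 5 mm allows.
- **Forces and clearance:** Force readings taken after each move were about 5 N at most. None of the loose things appears to have moved, and the arm is clear of everything. The clock stood at about 12.8 s.
- **Disagreement between checks:** The two cameras differed by about 2 mm on the turret axis, which is within their calibration. No final check failed.

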